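Load the long sample cell into the V-block cell holder and clamp it

TASK

Pull the holder's slide knob all the way out until it stays there, then take the longer of the two metal sample cells from its stand and lower it gently between pusher and stop into the two V supports, releasing it only once it lies in both. Then push the knob fully home, so that the cell is clamped between the pusher and the stop. Leave the short cell on its stand and the other things where they are, and do not drop the cell on the bench.

Things in the scene. Friction and masses are not known exactly. Their poses are not given: they have to be found in the camera images.
- cell_long_center (a point): Centre of the long sample cell: closed round metal tube, 26 mm in diameter, 100 mm long, about 0.1 to 0.18 kg, aluminium with a steel collar at each end (ends alike). Its x axis runs along the tube. It starts level, 50 mm above the bench, on stand_a. Grasp it from above at mid-length, fingers closing across the tube.
- cell_short_center (a point): Centre of the short sample cell: same make and diameter (26 mm), only 70 mm long. It lies on stand_b and stays there. x along the tube.
- stand_a: Low fixed stand that carries the long cell (either the near or the far one of two equal stands). Origin at the bench under its middle, x along the cell. Base plate 76 x 50 mm, 8 mm thick; two V supports, 8 mm thick, at 28 mm either side of the middle, with 48 mm free between them for the fingers.
- stand_b: The other, equal stand, with the short cell on it.
- seat (a point): Where the centre of the long cell is when clamped, 65 mm above the bench, midway between the holder's two V supports. x runs level along the cell from knob to stop, y across, z up.
- holder: Fixed cell holder; origin on the bench under the seat, same axes. Grey base 172 x 66 mm, 12 mm thick. Two 90-degree V supports, 12 mm thick, at x = -32 and +32 mm (52 mm free between them for the fingers); each V is 48 mm wide at its top, 71 mm above the bench, and centres the cell. Stop face at x = +50 mm; guide block of the clamp rod at x = -78 to -102 mm, 44 mm wide; both 86 mm high.
- clamp_knob (a point): Centre of the clamp's black slide knob: cylinder 24 mm in diameter, 20 mm long along the slide, in line with the cell, on the robot's side of the holder, 65 mm above the bench; same axes as the seat. Home at x = -124 mm from the seat (12 mm clear of the guide block), out at x = -144 mm. Grasp it from above, fingers closing across the slide.
- clamp (a joint): Knob slide, m: 0 home (its start), 0.020 fully out (towards -x of the seat). A detent spring of about 5 N holds it at either end and flips at 0.010; about 6 N move it. The white pusher pad faces the cell at x = -49 mm of the seat minus this value, so out leaves 19 mm of play: aim the cell centre at x = -9 mm. Pushing home slides the cell up to the stop and reads 0.001 when clamped.
- stand_top (a point): Point at the top of the tall electrode stand, fixed between the cells and the holder: 263 mm high; its arm reaches about 0.12 m from here towards the robot. Carry the cell over it or round it on the robot's side.
- vial_pink: Glass vial with a white ribbed cap, red-topped, 45 mm wide, 79 mm high, right of the holder; loose, a bystander. Origin at the centre of its underside.
- vial_green: Glass vial with a white ribbed cap, green-topped, 45 mm wide, 79 mm high, behind the holder to the right; loose, a bystander. Origin at the centre of its underside.
- sample_pot_0: White sample pot with a screw lid, 49 mm wide, 59 mm high, behind the cell stands; loose, a bystander. Origin at the centre of its underside.
- cuvette_box: Small carton, 76 x 51 x 42 mm, behind the display meter; loose, a bystander. Origin at the centre of its underside.
- petri_0: Clear shallow dish, 62 mm wide, 12 mm high, between the meter and the stirrer; loose, a bystander. Origin at the centre of its underside.

How it is judged:
On the way, in this order (a step that is already met when the one before it is completed fails the run):
1. the knob is pulled out (at least 17 of 20 mm) (value of joint clamp above 0.017 m), for 0.2 s.
2. the long cell, still held by the fingers, is lowered into the V supports (within 6 mm of seated height and 8 mm of the middle, in line within 0.15 rad) with the knob out (z of cell_long_center in the frame of seat between -0.006 and 0.006 m and y of cell_long_center in the frame of seat between -0.008 and 0.008 m and x of cell_long_center in the frame of seat between -0.023 and 0.004 m and angle between the x axis of cell_long_center and the x axis of seat, either way round below 0.15 rad and contact force between the fingers and cell_long above 0.5 N and value of joint clamp above 0.015 m), for 0.05 s.
At the end, for the whole second after the job is handed in: The long cell lies at rest in both V supports (centre within 3 mm of the seat across and in height, 4 mm along it, in line within 0.04 rad), against the stop, with the knob home (joint below 3 mm); the short cell is still on its stand (moved less than 15 mm) (x of cell_long_center in the frame of seat between -0.004 and 0.004 m and y of cell_long_center in the frame of seat between -0.003 and 0.003 m and z of cell_long_center in the frame of seat between -0.003 and 0.003 m and angle between the x axis of cell_long_center and the x axis of seat, either way round below 0.04 rad and value of joint clamp below 0.003 m and linear speed of cell_long below 0.02 m/s and distance of cell_short_center from where it was at the start of the episode below 0.015 m); the robot touches nothing.
It fails at once if the long cell is dropped on the bench (centre below 20 mm) (height (world z) of cell_long_center below 0.02 m).
It fails at once if the short cell is moved by more than 15 mm (distance of cell_short_center from where it was at the start of the episode above 0.015 m).
It fails at once if a bystander is moved by more than 30 mm (distance of any of vial_pink, vial_green, sample_pot_0, cuvette_box, petri_0 from where it was at the start of the episode above 0.03 m).
It also fails if it takes over 67 s, if anything falls off the work surface, if the arm or the gripper's body presses on something with over 40 N, if the wrist force passes 120 N, or if a joint passes its speed limit or range.

ROBOT

A 6-joint arm with a two-finger parallel gripper is mounted at the origin on a cart in front of the work surface, level with it; the furniture and walls round the work are solid. World frame = base frame: x ahead of the robot, y to its left, z up, the work surface at z = 0. Lengths are in m, angles in rad, forces in N, time in s.
With the tool pointing down it reaches from about 0.3 to 0.875 m from the base axis. Payload 6.4 kg.
Tool frame: the origin (TCP) lies midway between the tips of the shut fingers; the grasp point (between the pads) lies 19 mm behind it; x points along the fingers, z is the direction in which the jaws open and shut, and the axes are right-handed (so a half turn about x gives the same grasp; the last joint's range is limited). The gripper opens to 85 mm and grips with 20 to 120 N. Pads are 22 mm wide; open, the fingers measure 114 mm over their backs; the gripper's body (76 mm by 85 mm) begins 54 mm behind the grasp point. The pads swing forward as they close: fully open they stand 13 mm farther back than shut.
Start: joints at [0.956, 0.181, 1.607, -0, 1.354, -0.206], TCP at [0.229, 0.528, 0.231] pointing down, gripper open.
Joint ranges: [-2.99, 2.99], [-0.89, 2.07], [0.3, 2.58], [-1.14, 4.28], [0, 2.63], [-3.12, 3.12]. Speed limits (rad/s): [2.57, 2.57, 3.01, 3.14, 3.14, 3.14].

INTERFACE

Orientations are given as [roll, pitch, yaw] about the fixed x, y, z axes, in that order (R = Rz(yaw) Ry(pitch) Rx(roll)).
In Python, from workcell import readout, vision, bot gives the robot as it stands.
- The arm moves only by the shell command python3 -m creep 'ROWS'. ROWS is JSON, one flat list of numbers, 5 for each row, row after row: the finger opening in cm, from 0 to 8.54, then the shift along the tool's x, y, z in cm, then the turn about the tool's x in rad. In form: [gripper, dx, dy, dz, yaw, gripper, dx, dy, dz, yaw, ...]. A call has exactly 5 rows; each row shifts and turns the commanded pose from where the row before left it, along the tool's axes as they then stand; what a row does not reach is not made up. A row lasts 1/8 s, in which the tool goes at most 62.5 mm and 10.7 degrees, less where a joint would pass 70% of its speed; a pose out of reach is approached as far as the arm can. A call is refused whole if a number of a shift passes 6.25 or a number of a turn 0.188, either way. A call with a gripper value outside its range is refused whole. The fingers move at their own pace and stop on an object; the grip force is fixed at half the most. Time passes only in rows, so rows that do not move let the fingers close, or fill a call up. It gives the time, the measured TCP pose, the force and the opening at its end, in the units of the state.
- readout.read_state(): the state, without advancing time (a new reading comes with each control period).
- vision.camera(name): name is "scene" or "top"; returns the picture (480x640x3 uint8, blue, green, red); there is no depth.
- vision.camera_info(name): a dict with "K" (3x3 intrinsics, pixels), "rvec" (rotation vector, rad) and "tvec" (3), from world to camera coordinates, as OpenCV has them. Camera axes: x right, y down, z forward; pixel columns grow to the right and rows downward; lengths in m; the calibration is good to about 2 mm. A picture is of the moment at which its call begins. camera_info takes no time and is no camera call.
- bot.job_done(): hands the job in, once; it reports no verdict.
The state is a dict: "clock": time; "joint_pos": joint angles; "joint_vel": joint speeds; "effort": joint torques, N m; "eef_pos": TCP position; "ee_rot": TCP orientation; "force": force on the tool from outside, world axes, zero at the start; "wrist_torque": the same for the moment, N m; "opening": opening from 0.0 (shut) to 1.0 (fully open).
Only numpy, scipy, OpenCV 4.12 (cv2) and the standard library are available. Lean on these libraries where they do the work, as an engineer would, in place of code of your own. Each camera call takes 0.05 s, during which the arm holds its last target. There are 200 camera calls.

## Working session

There is one attempt and no reset: what is moved stays moved. The work goes in short steps, Python scripts to look and compute and a shell command to move; the robot and the scene stay as the last step left them, time stands still between calls to the robot, and variables do not carry over. Pictures are saved under pics/ and viewed, about 8 in all and at most 12, crops included, and the job is handed in when it is done.

```bash
mkdir -p pics; python3 - <<'E'
from workcell import readout, vision
import cv2
for n in ("scene","top"):
    cv2.imwrite(f"pics/{n}0.png",vision.camera(n)); i=vision.camera_info(n); print(n,i)
s=readout.read_state()
for k in s: print(k,s[k])
E
```

```text
scene {'K': array([[493.29214951,   0.        , 321.50586326],
       [  0.        , 493.29214951, 244.5884611 ],
       [  0.        ,   0.        ,   1.        ]]), 'rvec': array([ 2.31695671, -0.81693753,  0.31438428]), 'tvec': array([-0.51221019,  0.30026509,  1.05126876])}
top {'K': array([[522.65333746,   0.        , 322.34726128],
       [  0.        , 522.65333746, 235.50371165],
       [  0.        ,   0.        ,   1.        ]]), 'rvec': array([ 2.1582534 , -2.19249773,  0.08512544]), 'tvec': array([-0.08201338,  0.57113134,  1.6660085 ])}
clock 0.1
joint_pos [ 9.55682379e-01  1.81459650e-01  1.60790797e+00 -3.32935714e-06
  1.35381448e+00 -2.06254618e-01]
joint_vel [ 0.00065088 -0.00309463 -0.0021205   0.00034965  0.00096705  0.00064051]
effort [ 7.38344388e-04 -4.45875978e+01 -3.52242351e+01 -1.95103066e-04
  4.16980824e-03 -4.04199426e-06]
eef_pos [0.22826464 0.52720495 0.23047826]
ee_rot [ 2.93738286  1.56920688 -2.18386473]
force [ 0.55788794  0.36989036 -0.4799636 ]
wrist_torque [0.0615927  0.03141533 0.0484906 ]
opening 1.000151638310249
```

View pics/top0.png

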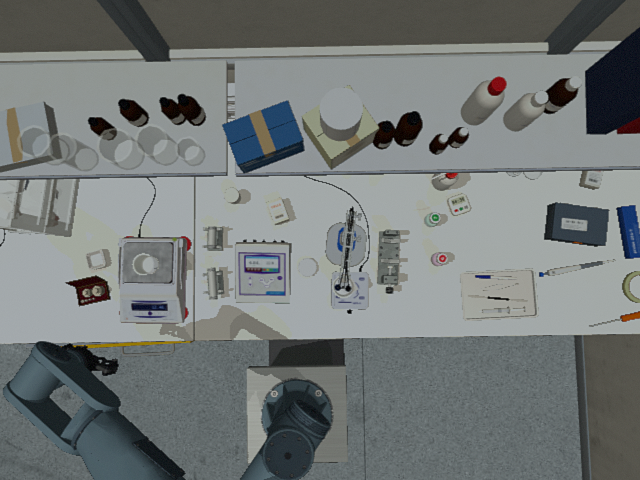

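View pics/scene0.png

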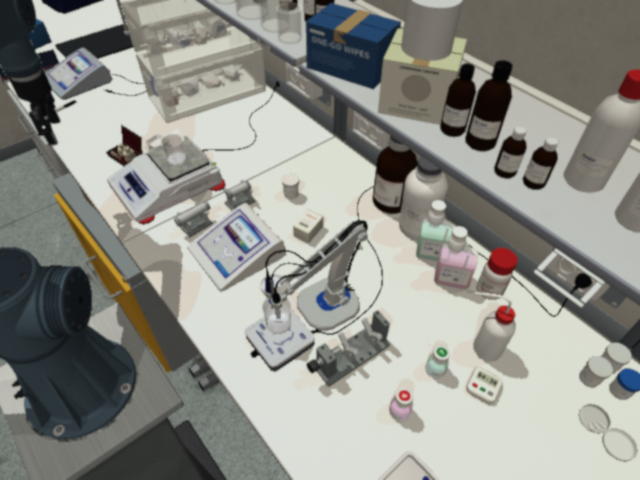

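The top view shows the two stands near (216,238) and (216,283), the holder near (393,262) with its knob near (388,289), and the electrode stand between them at (348,230). Next I enlarge both areas.

```bash
python3 - <<'E'
import cv2,numpy as np
t=cv2.imread("pics/top0.png");s=cv2.imread("pics/scene0.png")
a=cv2.resize(t[215:305,190:245],None,fx=6,fy=6,interpolation=2)[:540]
b=cv2.resize(t[220:300,365:420],None,fx=6.75,fy=6.75,interpolation=2)[:540]
cv2.imwrite("pics/ct.png",np.hstack([a,b]))
a=cv2.resize(s[170:240,165:265],None,fx=4,fy=4,interpolation=2)
b=cv2.resize(s[305:390,300:400],None,fx=4,fy=4,interpolation=2)[:340]
a=cv2.copyMakeBorder(a,0,60,0,0,cv2.BORDER_CONSTANT)
cv2.imwrite("pics/cs.png",np.hstack([a,b]))
E
```

```text
(no output)
```

View pics/ct.png

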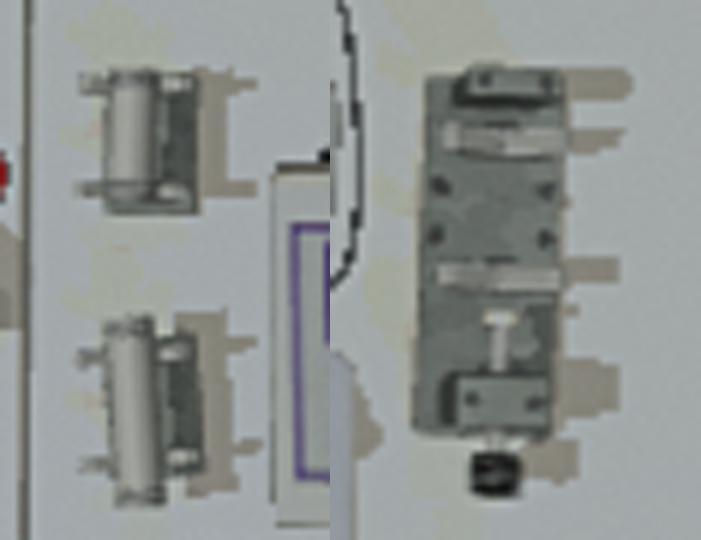

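View pics/cs.png

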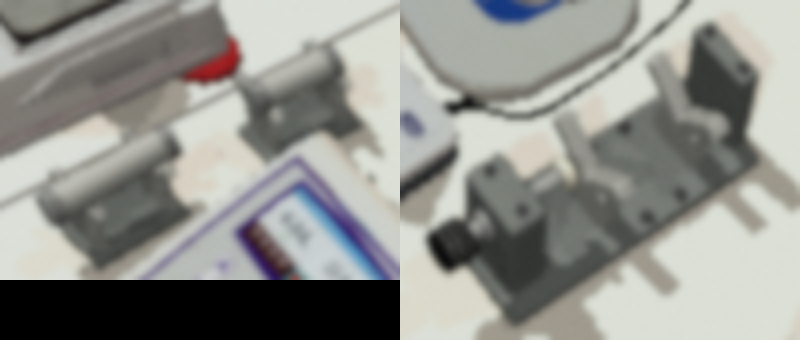

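The near stand carries the long cell, with crop ends at (128,320) and (142,503). The holder's guide block, V supports and knob are clear enough to fit.

```bash
cat > h.py <<'E'
import cv2,numpy as np
from scipy.optimize import least_squares
from workcell import readout,vision
def proj(n,P):
    i=vision.camera_info(n); return cv2.projectPoints(np.array(P,float),i["rvec"],i["tvec"],i["K"],None)[0][:,0]
def back(n,px,z):
    i=vision.camera_info(n); R=cv2.Rodrigues(i["rvec"])[0]; t=i["tvec"]
    d=R.T@np.linalg.solve(i["K"],[px[0],px[1],1]); c=-R.T@t
    return c+d*(z-c[2])/d[2]
def place(p,L):
    L=np.array(L,float);c,s=np.cos(p[2]),np.sin(p[2])
    return np.c_[p[0]+c*L[:,0]-s*L[:,1],p[1]+s*L[:,0]+c*L[:,1],L[:,2]]
def state():
    s=readout.read_state(); print("t",s["clock"],"tcp",np.round(s["eef_pos"],4),"rot",np.round(s["ee_rot"],3),"F",np.round(s["force"],1),"open",round(s["opening"]*85,1))
    return s
E
python3 - <<'E'
from h import *
ct=lambda u,v:(190+u/6,215+v/6); cb=lambda u,v:(365+(u-330)/6.75,220+v/6.75); cs=lambda u,v:(165+u/4,170+v/4); cr=lambda u,v:(300+(u-400)/4,305+v/4)
e=[back("top",ct(*p),.05) for p in [(128,320),(142,503)]]
e=np.array(e);d=e[0]-e[1];print("long",e.mean(0),np.linalg.norm(d),"yaw",np.arctan2(d[1],d[0]))
print("scene long",[back("scene",cs(*p),.05).round(4) for p in [(52,200),(165,145)]])
L=[(-.078,.022,.086),(-.078,-.022,.086),(-.102,-.022,.086),(-.102,.022,.086),(-.124,0,.065),(.032,.024,.071),(.032,-.024,.071),(-.032,.024,.071),(-.032,-.024,.071)]
T=[cb(*p) for p in[(458,375),(551,375),(551,428),(458,428),(495,474),(448,135),(562,140),(440,273),(560,278)]]
S=[cr(*p) for p in [(498,152),(547,203),(520,218),(470,170),(452,245),(657,58),(722,128),(562,118),(628,188)]]
f=lambda p:np.r_[(proj("top",place(p,L))-T).ravel(),(proj("scene",place(p,L))-S).ravel()]
r=least_squares(f,[.5,-.1,0],loss="soft_l1");print("holder",r.x);print(f(r.x).reshape(-1,2).round(1))
for n,o in(("top",slice(0,18)),("scene",slice(18,36))):
    q=least_squares(lambda p:f(p)[o],[.5,-.1,0],loss="soft_l1");print(n,q.x)
p=r.x;print("knob",place(p,[(-.124,0,.065)]))
i=vision.camera_info("top");print("standtop?",back("top",(350,210),.263))
s=state()
from scipy.spatial.transform import Rotation as Ro
print(Ro.from_euler("xyz",s["ee_rot"]).as_matrix().round(3))
E
```

```text
long [0.42065551 0.25861141 0.05      ] 0.0964891519700568 yaw 0.0789017160818793
scene long [array([0.3804, 0.2574, 0.05  ]), array([0.4647, 0.2558, 0.05  ])]
holder [ 0.51561913 -0.30754492 -0.06328143]
[[ 0.2 -0.6]
 [ 0.7  0. ]
 [ 0.4 -0. ]
 [-0.1 -0.7]
 [ 0.5 -0.2]
 [ 1.9 -0.2]
 [ 0.3 -0.2]
 [ 2.3 -0.2]
 [-0.1 -0.3]
 [ 0.1 -1.1]
 [ 0.4  1.8]
 [-2.4  4.3]
 [-2.4  0.3]
 [-0.5 -0. ]
 [ 0.5 -0.4]
 [-1.8 -2.2]
 [ 0.9 -0.7]
 [-1.8 -1.8]]
top [ 0.51490309 -0.3044962  -0.04436677]
scene [ 0.51633616 -0.30995064 -0.07733445]
knob [[ 0.39186733 -0.29970325  0.065     ]]
standtop? [ 0.61957009 -0.17037462  0.263     ]
t 0.1 tcp [0.2283 0.5272 0.2305] rot [ 2.937  1.569 -2.184] F [ 0.6  0.4 -0.5] open 85.0
[[-0.001 -0.918  0.398]
 [-0.001  0.398  0.918]
 [-1.     0.    -0.002]]
```

```bash
python3 -m creep '[8.54,-4,0,0,-0.172, 8.54,-4,0,0,-0.172, 8.54,-3,0,0,0, 8.54,0,-1.43,-5.43,0, 8.54,0,-1.43,-5.43,0]'
python3 -m creep '[8.54,0,-1.43,-5.43,0, 8.54,0,-1.43,-5.43,0, 8.54,0,-1.43,-5.43,0, 8.54,0,-1.43,-5.43,0, 8.54,0,-1.43,-5.43,0]'
```

```text
clock: 0.72
eef_pos: [0.25, 0.4163, 0.341]
ee_rot: [-3.024, 1.57, -1.516]
force: [0.7, -0.7, -0.7]
opening: 0.998
clock: 1.35
eef_pos: [0.3036, 0.1403, 0.3411]
ee_rot: [-1.565, 1.57, -0.058]
force: [1.0, -0.3, -0.5]
opening: 0.996
```

```bash
python3 -m creep '[8.54,0,-1.42,-5.42,0, 8.54,0,-1.42,-5.42,0, 8.54,0,-1.42,-5.42,0, 8.54,0,-1.42,-5.42,0, 8.54,0,-1.42,-5.42,0]'
python3 -m creep '[8.54,0,-1.42,-5.42,0, 8.54,0,-1.42,-5.42,0, 8.54,0,-1.42,-5.42,0, 8.54,5,0,0,0, 8.54,5,0,0,0]'
python3 -m creep '[8.54,5,0,0,0, 8.54,4,0,0,0, 8.54,0,0,0,0, 8.54,0,0,0,0, 8.54,0,0,0,0]'
python3 - <<'E'
from h import *
s=state()
from scipy.spatial.transform import Rotation as Ro
R=Ro.from_euler("xyz",s["ee_rot"]).as_matrix();print(R.round(3))
t=vision.camera("top");c=vision.camera("scene");cv2.imwrite("pics/t1.png",t);cv2.imwrite("pics/s1.png",c)
for n in("top","scene"):print(n,proj(n,[s["eef_pos"],[.392,-.3,.065]]).round(1))
a=cv2.resize(t[220:320,350:440],None,fx=4.4,fy=4.4,interpolation=2)
b=cv2.resize(c[300:410,280:380],None,fx=4,fy=4,interpolation=2)
cv2.imwrite("pics/c1.png",np.hstack([a[:440],b[:440]]))
E
```

```text
clock: 1.98
eef_pos: [0.3569, -0.1351, 0.3412]
ee_rot: [-1.527, 1.57, -0.022]
force: [1.0, 0.8, 0.2]
opening: 1.003
clock: 2.6
eef_pos: [0.3889, -0.299, 0.2397]
ee_rot: [-1.803, 1.571, -0.298]
force: [0.5, -0.3, -0.5]
opening: 1.0
clock: 3.22
eef_pos: [0.3901, -0.2994, 0.1535]
ee_rot: [-2.408, 1.567, -0.901]
force: [1.0, 0.0, 0.3]
opening: 1.002
t 3.225 tcp [ 0.3901 -0.2994  0.1535] rot [-2.408  1.567 -0.901] F [1.  0.  0.3] open 85.2
[[ 0.002 -0.998  0.065]
 [-0.003  0.065  0.998]
 [-1.    -0.003 -0.003]]
top [[393.5 291.3]
 [390.  290. ]]
scene [[311.4 345.2]
 [312.6 366.3]]
```

View pics/c1.png

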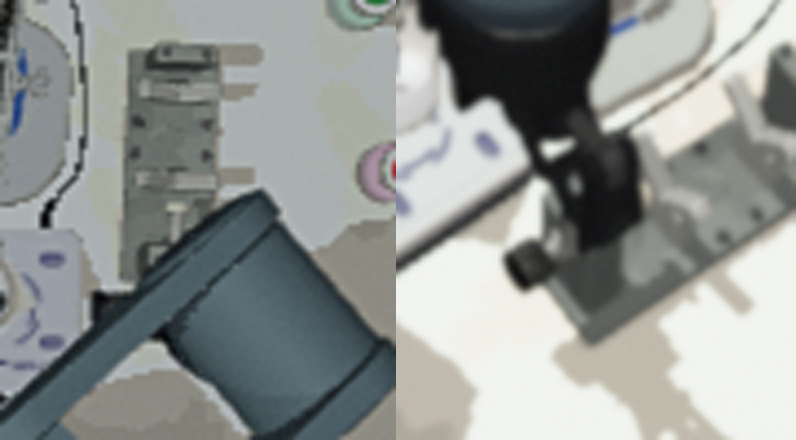

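The knob sits at scene pixel (313,366), matching the prediction (312.6,366.3). I narrow the fingers and descend.

```bash
python3 -m creep '[5,0,0,0,0, 5,3,0,0,0, 5,3,0,0,0, 5,3,0,0,0, 5,2,0,0,0]'
python3 -m creep '[5,0,0,0,0, 0,0,0,0,0, 0,0,0,0,0, 0,0,0,0,0, 0,0,0,0,0]'
python3 -m creep '[0,0,0,0,0, 0,0,0,0,0, 0,0,0,0,0, 0,0,0,0,0, 0,0,0,0,0]'
```

```text
clock: 3.95
eef_pos: [0.3888, -0.2978, 0.0402]
ee_rot: [0.747, 1.57, 2.253]
force: [1.0, -0.6, 0.6]
opening: 0.587
clock: 4.58
eef_pos: [0.3898, -0.2973, 0.0427]
ee_rot: [-0.647, 1.569, 0.859]
force: [0.0, 5.9, 6.6]
opening: 0.267
clock: 5.2
eef_pos: [0.3898, -0.2973, 0.0427]
ee_rot: [-0.67, 1.569, 0.836]
force: [-0.2, 7.0, 7.0]
opening: 0.259
```

```bash
python3 -m creep '[0,0,0.5,0,0, 0,0,0.5,0,0, 0,0,0.5,0,0, 0,0,0.4,0,0, 0,0,0.3,0,0]'
python3 -m creep '[0,0,0.1,0,0, 0,0,0,0,0, 0,0,0,0,0, 0,0,0,0,0, 0,0,0,0,0]'
```

```text
clock: 5.82
eef_pos: [0.3696, -0.2961, 0.0428]
ee_rot: [-1.468, 1.565, 0.036]
force: [19.3, 9.3, -4.0]
opening: 0.259
clock: 6.45
eef_pos: [0.3697, -0.2961, 0.0428]
ee_rot: [-1.548, 1.564, -0.043]
force: [16.6, 8.0, -2.9]
opening: 0.257
```

```bash
python3 -m creep '[5,0,0,0,0, 5,0,0,0,0, 5,0,0,0,0, 5,-2,0,0,0, 5,-4,0,0,0]'
python3 -m creep '[5,-6,0,0,0, 5,-6,0,0,0, 5,-6,0,0,-0.07, 5,-6,0,0,-0.07, 5,0,0,0,0]'
python3 -m creep '[5.5,0,-0.95,5.48,0, 5.5,0,-0.95,5.48,0, 5.5,0,-0.95,5.48,0, 5.5,0,-0.95,5.48,0, 5.5,0,-0.95,5.48,0]'
python3 -m creep '[5.5,0,-0.95,5.48,0, 5.5,0,-0.95,5.48,0, 5.5,0,-0.95,5.48,0, 5.5,0,-0.95,5.48,0, 5.5,0,-0.95,5.48,0]'
python3 -m creep '[5.5,5,0,0,0, 5.5,5,0,0,0, 5.5,5,0,0,0, 5.5,0,0,0,0, 5.5,0,0,0,0]'
python3 - <<'E'
from h import *
s=state()
t=vision.camera("top");c=vision.camera("scene");cv2.imwrite("pics/t2.png",t);cv2.imwrite("pics/s2.png",c)
for n in("top","scene"):print(n,proj(n,[s["eef_pos"],[.421,.258,.05]]).round(1))
a=cv2.resize(t[220:310,365:435],None,fx=5,fy=5,interpolation=2)
b=cv2.resize(c[160:250,160:250],None,fx=5,fy=5,interpolation=2)
cv2.imwrite("pics/c2.png",np.hstack([a,b]))
E
```

```text
clock: 7.08
eef_pos: [0.3649, -0.2957, 0.1006]
ee_rot: [0.753, 1.567, 2.259]
force: [0.8, -1.1, -0.4]
opening: 0.583
clock: 7.7
eef_pos: [0.3674, -0.2988, 0.3472]
ee_rot: [-2.597, 1.56, -0.951]
force: [0.2, -0.5, -0.7]
opening: 0.584
clock: 8.32
eef_pos: [0.3923, -0.0183, 0.3403]
ee_rot: [1.276, 1.57, 2.92]
force: [0.6, -0.0, 0.7]
opening: 0.645
clock: 8.95
eef_pos: [0.4193, 0.2585, 0.3402]
ee_rot: [2.146, 1.57, -2.492]
force: [0.6, -0.5, -0.7]
opening: 0.64
clock: 9.57
eef_pos: [0.4205, 0.257, 0.1927]
ee_rot: [-1.389, 1.569, 0.257]
force: [0.4, 0.1, 1.0]
opening: 0.643
t 9.575 tcp [0.4205 0.257  0.1927] rot [-1.389  1.569  0.257] F [0.4 0.1 1. ] open 54.7
top [[202.4 283.9]
 [212.7 283.4]]
scene [[180.5 172.6]
 [191.5 213. ]]
```

View pics/c2.png

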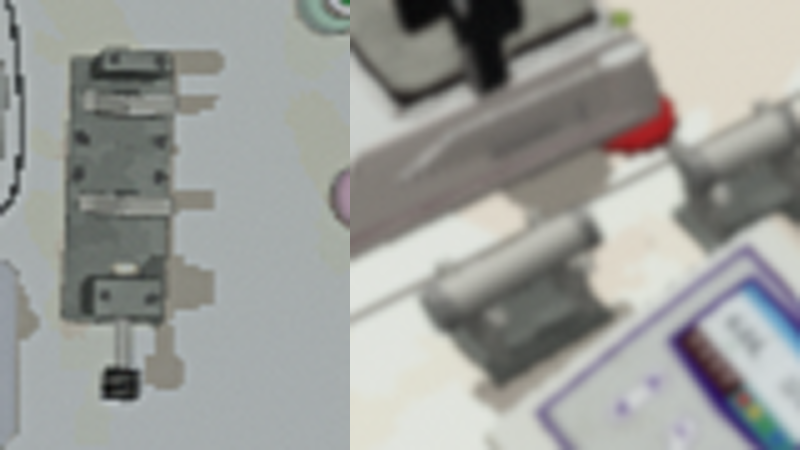

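The knob stays out at top pixel (389,296.6). The long cell's centre in the scene view is at (192.6,213.6), against a prediction of (191.5,213.0). I descend and grasp.

```bash
python3 -m creep '[5.5,5,0,0,0, 5.5,5,0,0,0, 5.5,3,0,0,0, 5.5,2,0,0,0, 5.5,1.2,0,0,0]'
python3 -m creep '[5.5,0,0,0,0, 0,0,0,0,0, 0,0,0,0,0, 0,0,0,0,0, 0,0,0,0,0]'
python3 -m creep '[0,0,0,0,0, 0,0,0,0,0, 0,0,0,0,0, 0,0,0,0,0, 0,0,0,0,0]'
python3 - <<'E'
from h import *
s=state();print(s["wrist_torque"])
from scipy.spatial.transform import Rotation as Ro
print(Ro.from_euler("xyz",s["ee_rot"]).as_matrix().round(3))
E
```

```text
clock: 10.3
eef_pos: [0.421, 0.2572, 0.0299]
ee_rot: [-1.342, 1.569, 0.304]
force: [0.5, -0.6, 0.9]
opening: 0.644
clock: 10.92
eef_pos: [0.4211, 0.259, 0.031]
ee_rot: [-0.808, 1.566, 0.838]
force: [-1.0, 8.7, 3.1]
opening: 0.279
clock: 11.55
eef_pos: [0.4211, 0.259, 0.031]
ee_rot: [-0.821, 1.566, 0.824]
force: [-1.6, 7.7, 3.1]
opening: 0.286
t 11.55 tcp [0.4211 0.259  0.031 ] rot [-0.821  1.566  0.824] F [-1.6  7.7  3.1] open 24.3
[ 1.30890702  0.19355413 -0.04825501]
[[ 0.003 -0.997 -0.075]
 [ 0.004 -0.075  0.997]
 [-1.    -0.004  0.004]]
```

```bash
python3 -m creep '[0,-1,0,0,0, 0,-3,0,0,0, 0,-5,0,0,0, 0,-5,0,0,0, 0,-5,0,0,0]'
python3 -m creep '[0,-5,0,0,0, 0,-5,0,0,0, 0,-2,0,0,0, 0,0,0,0,0, 0,0,0,0,0]'
python3 - <<'E'
from h import *
t=vision.camera("top");c=vision.camera("scene");cv2.imwrite("pics/t3.png",t);cv2.imwrite("pics/s3.png",c)
s=state()
a=cv2.resize(t[232:302,375:415],None,fx=8,fy=8,interpolation=2)
b=cv2.resize(c[300:400,300:400],None,fx=4.7,fy=4.7,interpolation=2)
a=cv2.copyMakeBorder(a,0,0,0,0,0)
b=cv2.copyMakeBorder(b,0,90,0,0,cv2.BORDER_CONSTANT)
m=np.hstack([a,b[:560]])
# overlay of fitted model
import itertools
p=(.515,-.305,-.06)
L=[(-.144,0,.065)]+[(x,y,.086) for x in(-.102,-.078) for y in(-.022,.022)]+[(x,y,.071) for x in(-.038,-.026,.026,.038) for y in(-.024,.024)]+[(.05,y,.086) for y in (-.022,.022)]+[(x,y,.012) for x in(-.102,.07) for y in (-.033,.033)]
for n,f in(("top",lambda q:((q-[375,232])*8+3.5)),("scene",lambda q:((q-[300,300])*4.7+[321.5,1.5]))):
    for q in f(proj(n,place(p,L))): cv2.circle(m,tuple(int(v) for v in q),2,(0,0,255),-1)
cv2.imwrite("pics/c3.png",m);print(m.shape)
E
```

```text
clock: 12.18
eef_pos: [0.4194, 0.2565, 0.2216]
ee_rot: [-1.998, 1.57, -0.352]
force: [1.4, 0.3, -1.1]
opening: 0.286
clock: 12.8
eef_pos: [0.419, 0.2565, 0.3381]
ee_rot: [1.89, 1.569, -2.748]
force: [0.1, -0.1, -1.2]
opening: 0.28
t 12.9 tcp [0.4189 0.2566 0.3376] rot [ 1.832  1.568 -2.805] F [ 0.2 -0.4 -1.8] open 24.5
(560, 790, 3)
```

View pics/c3.png

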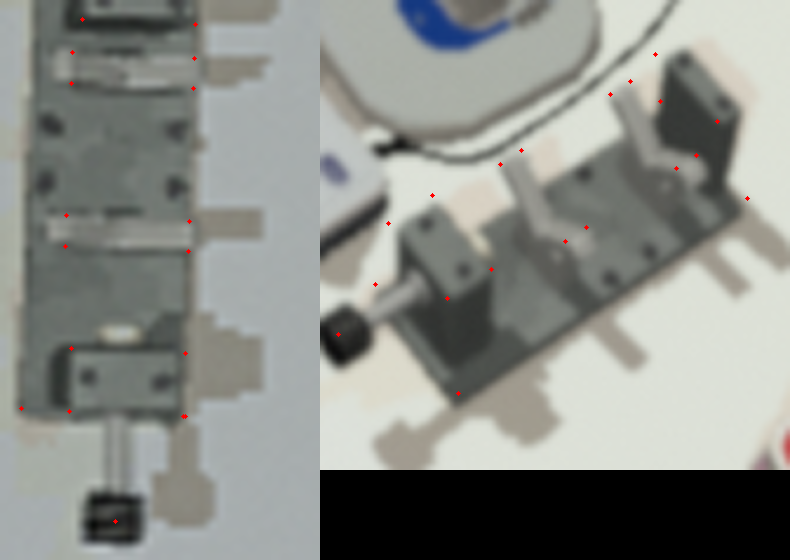

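```bash
python3 -m creep '[0,0,0,0,0.07, 0,0,0,0,0.075, 0,0,-1.26,-5.54,0, 0,0,-1.26,-5.54,0, 0,0,-1.26,-5.54,0]'
python3 -m creep '[0,0,-1.26,-5.54,0, 0,0,-1.26,-5.54,0, 0,0,-1.26,-5.54,0, 0,0,-1.26,-5.54,0, 0,0,-1.26,-5.54,0]'
python3 -m creep '[0,0,-1.26,-5.54,0, 0,0,-1.26,-5.54,0, 0,0,0,0,0, 0,5,0,0,0, 0,5,0,0,0]'
python3 -m creep '[0,5,0,0,0, 0,0,0,0,0, 0,0,0,0,0, 0,0,0,0,0, 0,0,0,0,0]'
python3 - <<'E'
from h import *
t=vision.camera("top");c=vision.camera("scene");cv2.imwrite("pics/t4.png",t);cv2.imwrite("pics/s4.png",c)
s=state()
from scipy.spatial.transform import Rotation as Ro
R=Ro.from_euler("xyz",s["ee_rot"]).as_matrix();print(R.round(3))
ce=np.array(s["eef_pos"])-.019*R[:,0]
P=[ce+.05*R[:,1],ce-.05*R[:,1],ce]
b=cv2.resize(c[230:390,290:450],None,fx=3.6,fy=3.6,interpolation=2)
for q in (proj("scene",P)-[290,230])*3.6+1: cv2.circle(b,tuple(int(v) for v in q),2,(0,0,255),-1)
cv2.imwrite("pics/c4.png",b)
E
```

```text
clock: 13.52
eef_pos: [0.4453, 0.0871, 0.338]
ee_rot: [1.605, 1.569, 3.107]
force: [0.2, -0.2, -2.1]
opening: 0.284
clock: 14.15
eef_pos: [0.4889, -0.1939, 0.3379]
ee_rot: [0.959, 1.569, 2.46]
force: [1.4, 1.2, -1.8]
opening: 0.285
clock: 14.78
eef_pos: [0.5066, -0.3037, 0.2375]
ee_rot: [0.354, 1.57, 1.855]
force: [1.0, 0.4, -2.2]
opening: 0.287
clock: 15.4
eef_pos: [0.5077, -0.3052, 0.1915]
ee_rot: [-2.239, 1.567, -0.738]
force: [-0.1, -0.8, -1.0]
opening: 0.28
t 15.5 tcp [ 0.5072 -0.3049  0.1905] rot [-2.231  1.569 -0.73 ] F [-0.1 -0.4 -2.1] open 24.5
[[ 0.002 -0.998  0.07 ]
 [-0.001  0.07   0.998]
 [-1.    -0.002 -0.001]]
```

View pics/c4.png

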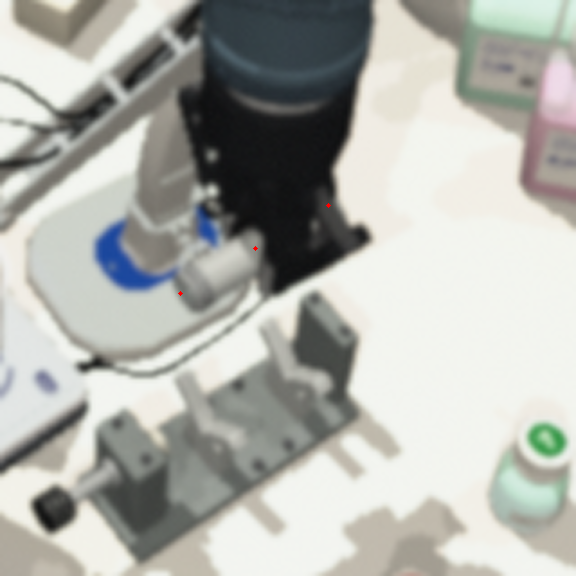

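```bash
python3 - <<'E'
from h import *
c=cv2.imread("pics/s4.png");s=state()
from scipy.spatial.transform import Rotation as Ro
R=Ro.from_euler("xyz",s["ee_rot"]).as_matrix()
ce=np.array(s["eef_pos"])-.019*R[:,0]
b=cv2.resize(c[285:325,330:385],None,fx=14,fy=14,interpolation=2);b2=b.copy()
a=np.linspace(0,2*np.pi,60)
for e in(.05,.025):
    P=[ce+e*R[:,1]+.013*(np.cos(k)*R[:,0]+np.sin(k)*R[:,2]) for k in a]
    cv2.polylines(b2,[((proj("scene",P)-[330,285])*14+6.5).astype(np.int32)],True,(0,0,255),1)
i=vision.camera_info("scene");print(-cv2.Rodrigues(i["rvec"])[0].T@i["tvec"])
cv2.imwrite("pics/c5.png",b2)
E
```

```text
t 15.5 tcp [ 0.5072 -0.3049  0.1905] rot [-2.231  1.569 -0.73 ] F [-0.1 -0.4 -2.1] open 24.5
[ 0.10295144 -0.67261464  0.99733393]
```

View pics/c5.png

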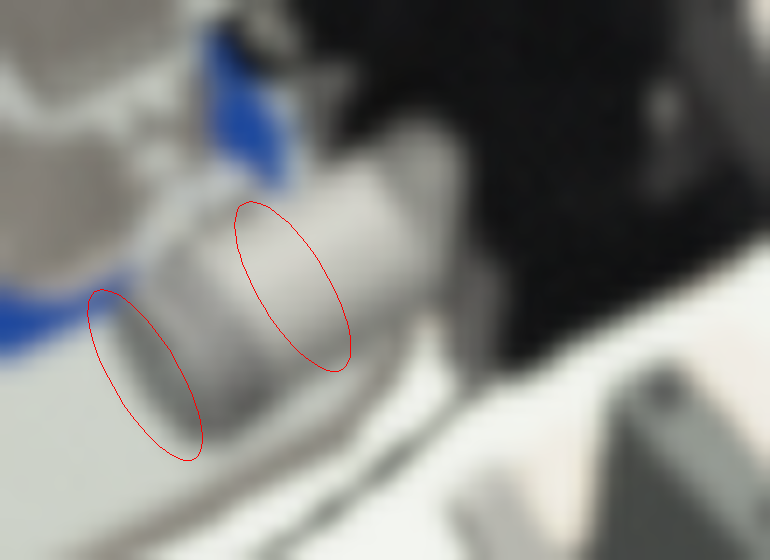

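The held cell's near face is about 3 mm further along +x than modelled, so I shift back 2 mm and lower slowly.

```bash
python3 -m creep '[0,3,0.2,0,0, 0,3,0,0,0, 0,3,0,0,0, 0,2,0,0,0, 0,0.5,0,0,0]'
python3 -m creep '[0,0.4,0,0,0, 0,0.4,0,0,0, 0,0.4,0,0,0, 0,0.4,0,0,0, 0,0,0,0,0]'
```

```text
clock: 16.12
eef_pos: [0.5042, -0.3039, 0.0731]
ee_rot: [0.896, 1.569, 2.397]
force: [0.0, -0.4, -1.3]
opening: 0.279
clock: 16.75
eef_pos: [0.5046, -0.3042, 0.0579]
ee_rot: [0.916, 1.57, 2.417]
force: [-0.4, 0.3, -1.2]
opening: 0.287
```

```bash
python3 -m creep '[0,0.4,0,0,0, 0,0.3,0,0,0, 0,0.2,0,0,0, 0,0.1,0,0,0, 0,0,0,0,0]'
python3 -m creep '[0,0.2,0,0,0, 0,0,0,0,0, 0,0,0,0,0, 0,0,0,0,0, 0,0,0,0,0]'
```

```text
clock: 17.38
eef_pos: [0.5048, -0.3044, 0.0482]
ee_rot: [1.055, 1.571, 2.556]
force: [-0.0, 0.1, -0.8]
opening: 0.281
clock: 18.0
eef_pos: [0.5049, -0.3045, 0.0464]
ee_rot: [-2.113, 1.57, -0.612]
force: [0.6, -0.4, -0.0]
opening: 0.282
```

```bash
python3 -m creep '[0,0.1,0,0,0, 0,0,0,0,0, 0,0.1,0,0,0, 0,0,0,0,0, 0,0,0,0,0]'
python3 - <<'E'
from h import *
t=vision.camera("top");c=vision.camera("scene")
s=state();print(s["wrist_torque"])
b=cv2.resize(c[290:390,300:400],None,fx=5.5,fy=5.5,interpolation=2)
cv2.imwrite("pics/c6.png",b)
E
```

```text
clock: 18.62
eef_pos: [0.505, -0.3047, 0.0461]
ee_rot: [-2.93, 1.57, -1.428]
force: [-4.0, 3.6, 12.7]
opening: 0.291
t 18.725 tcp [ 0.505  -0.3047  0.046 ] rot [-2.948  1.57  -1.446] F [-6.1  3.3 13.5] open 24.4
[0.54145871 0.59007015 0.16398351]
```

View pics/c6.png

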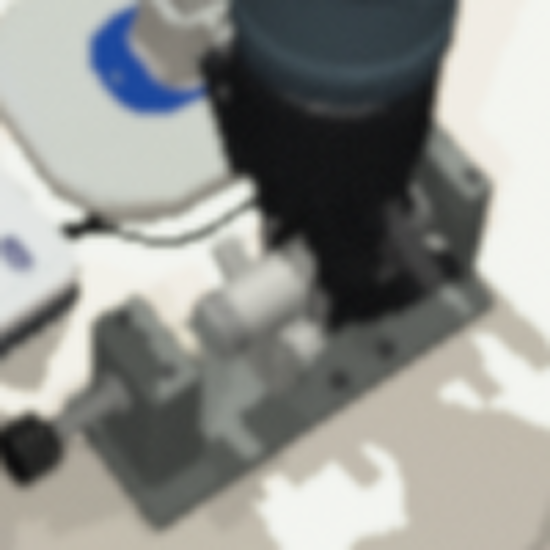

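The cell lies in both V supports: contact starts at TCP z 0.046, the expected seated height, with about 13 N up. The knob is still out. I release.

```bash
python3 -m creep '[0,-0.15,0,0,0, 2.9,0,0,0,0, 3.4,0,0,0,0, 4.2,0,0,0,0, 5,0,0,0,0]'
python3 -m creep '[5,0,0,0,0, 5,0,0,0,0, 5,-1,0,0,0, 5,-3,0,0,0, 5,-4,0,0,0]'
python3 -m creep '[5,-4,0,0,0, 5,0,4.5,0,0, 5,0,4.5,0,0, 5,0,4.5,0,0, 5,0,0,0,0]'
python3 - <<'E'
from h import *
c=vision.camera("scene");t=vision.camera("top");cv2.imwrite("pics/t7.png",t)
s=state()
b=cv2.resize(c[290:390,300:400],None,fx=5.5,fy=5.5,interpolation=2)
cv2.imwrite("pics/c7.png",b)
E
```

```text
clock: 19.35
eef_pos: [0.5047, -0.3044, 0.0456]
ee_rot: [1.0, 1.571, 2.501]
force: [-0.1, 0.7, -0.1]
opening: 0.589
clock: 19.98
eef_pos: [0.5042, -0.3039, 0.1264]
ee_rot: [0.88, 1.569, 2.381]
force: [-0.1, -0.4, -0.4]
opening: 0.583
clock: 20.6
eef_pos: [0.3681, -0.2946, 0.1663]
ee_rot: [1.906, 1.57, -2.878]
force: [0.7, 0.4, -0.4]
opening: 0.59
t 20.7 tcp [ 0.3704 -0.2956  0.1668] rot [-2.322  1.569 -0.822] F [-0.1 -0.2  0.3] open 49.5
```

View pics/c7.png

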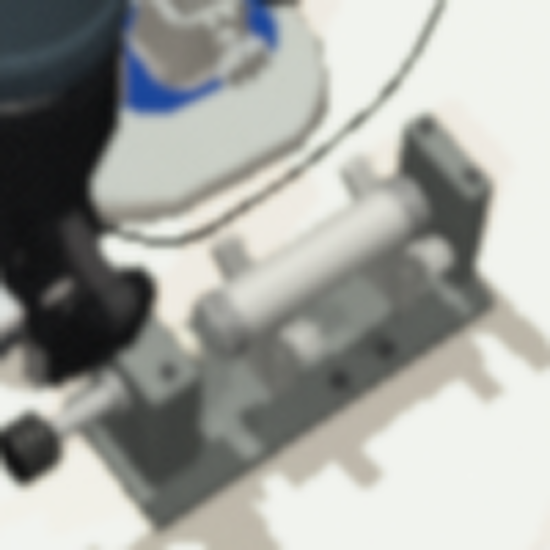

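The cell lies level in both Vs, with ends at about (215,322) and (415,195) in the crop. Now I grasp the knob and push it home.

```bash
python3 -m creep '[5,4,0,0,0, 5,4,0,0,0, 5,3,0,0,0, 5,1.4,0,0,0, 5,0,0,0,0]'
python3 -m creep '[0,0,0,0,0, 0,0,0,0,0, 0,0,0,0,0, 0,0,0,0,0, 0,0,0,0,0]'
python3 -m creep '[0,0,0,0,0, 0,0,-0.4,0,0, 0,0,-0.4,0,0, 0,0,-0.4,0,0, 0,0,-0.4,0,0]'
python3 -m creep '[0,0,-0.3,0,0, 0,0,0,0,0, 0,0,0,0,0, 0,0,0,0,0, 0,0,0,0,0]'
```

```text
clock: 21.32
eef_pos: [0.3704, -0.2948, 0.0414]
ee_rot: [0.669, 1.569, 2.171]
force: [0.2, -0.0, 0.1]
opening: 0.585
clock: 21.95
eef_pos: [0.371, -0.2961, 0.0432]
ee_rot: [-2.381, 1.568, -0.88]
force: [0.5, 1.6, 6.5]
opening: 0.26
clock: 22.58
eef_pos: [0.3869, -0.2971, 0.0432]
ee_rot: [-2.38, 1.568, -0.879]
force: [0.4, 0.9, 6.0]
opening: 0.264
clock: 23.2
eef_pos: [0.3901, -0.2973, 0.0432]
ee_rot: [-2.323, 1.568, -0.821]
force: [-0.0, 1.4, 6.4]
opening: 0.262
```

```bash
python3 -m creep '[0,0,-0.1,0,0, 0,0,-0.1,0,0, 0,0,0,0,0, 0,0,0,0,0, 0,0,0,0,0]'
```

```text
clock: 23.82
eef_pos: [0.3901, -0.2972, 0.0432]
ee_rot: [2.181, 1.568, -2.601]
force: [-9.7, 0.4, 13.8]
opening: 0.262
```

Hard against the stop (no motion, −9.7 N). I release, lift clear and check.

```bash
python3 -m creep '[0,0,0.1,0,0, 5,0,0,0,0, 5,0,0,0,0, 5,0,0,0,0, 5,-1,0,0,0]'
python3 -m creep '[5,-4,0,0,0, 5,-5,0,0,0, 5,-5,0,0,0, 5,0,5,0,0, 5,0,0,0,0]'
python3 -m creep '[5,0,0,0,0, 5,0,0,0,0, 5,0,0,0,0, 5,0,0,0,0, 5,0,0,0,0]'
python3 - <<'E'
from h import *
c=vision.camera("scene");t=vision.camera("top")
s=state()
a=cv2.resize(t[225:300,370:420],None,fx=6,fy=6,interpolation=2)
b=cv2.resize(c[300:390,300:400],None,fx=5,fy=5,interpolation=2)
cv2.imwrite("pics/c8.png",np.hstack([a,b]))
t0=cv2.imread("pics/top0.png")
for n,(y0,y1,x0,x1) in dict(short=(222,255,200,232),vialp=(245,272,425,455),vialg=(205,230,420,448),pot=(182,208,220,245),box=(190,230,262,295),petri=(255,280,297,320)).items():
    print(n,cv2.absdiff(t0,t)[y0:y1,x0:x1].mean().round(2))
E
```

```text
clock: 24.45
eef_pos: [0.3896, -0.2957, 0.0514]
ee_rot: [0.737, 1.569, 2.238]
force: [-0.3, 0.8, 0.1]
opening: 0.587
clock: 25.08
eef_pos: [0.3386, -0.2925, 0.1927]
ee_rot: [-2.973, 1.57, -1.474]
force: [0.7, -0.4, -1.0]
opening: 0.587
clock: 25.7
eef_pos: [0.3403, -0.2928, 0.1916]
ee_rot: [0.615, 1.57, 2.117]
force: [0.4, 0.7, -0.7]
opening: 0.582
t 25.8 tcp [ 0.3402 -0.2929  0.1917] rot [0.818 1.571 2.319] F [-0.2 -0.3 -0.3] open 49.8
short 6.15
vialp 6.12
vialg 6.1
pot 6.01
box 5.91
petri 6.27
```

View pics/c8.png

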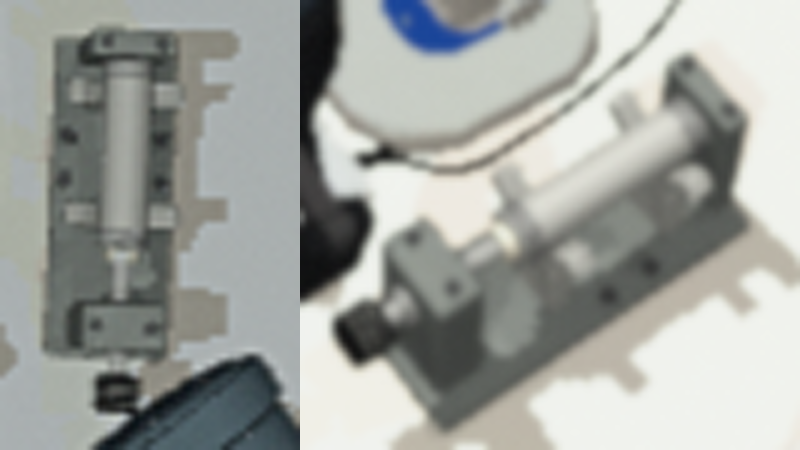

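The cell lies in both Vs, touching the stop at (122,60) and the pusher at (122,245) in the top crop. The knob is home at (117,390), and the bystander areas show only uniform noise.

```bash
python3 -c "
from workcell import bot
print(bot.job_done())"
```

```text
the job is handed in; nothing more can be done
None
```

The long cell is clamped in the holder between pusher and stop, and the job is handed in at about 26 s. No verdict was reported.

**What I did:** I pulled the knob out 20 mm, up to its end stop, and later pictures showed it stayed there. I carried the long cell (it was on the near stand) over the electrode stand. I lowered it into both V supports and released it only after about 13 N of contact at the expected seated height. Then I pushed the knob home.

**Last checks:**
- **Clamping:** the knob moved back about 19 mm, then stopped hard at about 10 N. The final pictures show the cell in both Vs, touching the pusher and the stop.
- **Other objects:** the image areas round the short cell and the five bystanders differ from the start only by an even, noise-like 6 grey levels.
- **Robot:** the gripper is clear of everything, with no contact force.

**Disagreements:** the two cameras' holder fits differed by about 5 mm sideways and 0.03 rad. I used a value between them, with the knob grip setting the sideways position. The held cell also looked about 3 mm further along its axis than expected, so I moved it back 2 mm before lowering. No check failed.

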